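# Free a locked drive tray

## Robot

A 6-joint arm with a two-finger parallel gripper is mounted at the origin on the work surface. World frame = base frame: x ahead of the robot, y to its left, z up, the work surface at z = 0. Lengths are in mm, angles in rad, forces in N, time in s.
With the tool pointing down it reaches from about 350 to 875 mm from the base axis. Payload 4.2 kg.
Tool frame: the origin (TCP) lies at the very end of the fingers, on their centre line; the grasp point (between the pads) lies ctrl.pinch_z behind it (ctrl.pinch_z is the distance from the TCP to the grasp point, in mm); z points along the fingers, y is the line along which they close (so a half turn about z gives the same grasp; the last joint's range is limited). The gripper opens to 87 mm and grips with 3 to 60 N. Pads are 19 mm wide; open, the fingers measure 117 mm over their backs; the gripper's body (75 mm by 190 mm) begins 51 mm behind the grasp point.
Start: joints at [1.39, 0.385, 0.008, 0, -1.194, -0.259], TCP at [266.065, 565.516, 222.55] pointing down, gripper open.
Joint ranges: [-3.14, 3.14], [-1.21, 2.06], [-1.07, 1.41], [-3.16, 2.05], [-2.99, -0.16], [-3.1, 3.1]. Speed limits (rad/s): [2.79, 2.79, 3.14, 3.14, 3.14, 3.14].

## Interface

Orientations are given as a 3x3 rotation matrix whose columns are the frame's x, y, z axes.
In Python, from station import ctrl gives the robot as it stands.
- The arm moves only by the tool arm_command, never from a script. Its argument "targets" is one flat list of numbers, 7 for each row, row after row: the shift along the tool's x, y, z in mm, then the turn, a rotation vector about the tool's x, y, z in rad, then the opening, from -1 (shut) to 1 (fully open), so that 0 is half open. A call has 1 to 12 rows; each row is the pose to reach, as a shift and turn from the pose commanded when the call began, along the tool's axes at that moment; what a row does not reach only later rows make up. A row lasts 1/10 s, in which the tool goes at most 50 mm and 8.59 degrees, less where a joint would pass 70% of its speed; a pose out of reach is approached as far as the arm can. A call with a gripper value outside its range is refused whole. The fingers move at their own pace and stop on an object; "newtons" is the grip in N (left out, the last holds). Time passes only in rows, so rows that repeat a pose let the fingers close. It gives the time, the measured TCP pose, the force, the opening and the grip force at its end, in the units of the state.
- ctrl.observe(): the state, without advancing time (a new reading comes with each control period).
- ctrl.grab_frame(name): name is "scene" or "top"; returns the picture (420x560x3 uint8, red, green, blue); there is no depth.
- ctrl.camera_params(name): a dict with "K" (3x3 intrinsics, pixels), "R" (3x3) and "t" (3): a world point X has camera coordinates R X + t. Camera axes: x right, y down, z forward; pixel columns grow to the right and rows downward; lengths in mm; the calibration is good to about 2 mm. A picture is of the moment at which its call begins. camera_params takes no time and is no camera call.
- ctrl.sign_off(): hands the job in; it is judged then, once.
The state is a dict: "time": time; "joint_positions": joint angles; "joint_vel": joint speeds; "joint_torque": joint torques, N m; "ee_pos": TCP position; "orientation": TCP orientation; "ft_force": force on the tool from outside, world axes, zero at the start; "torque": the same for the moment, N m; "width": finger opening in mm; "finger_force": force on a finger pad.
Only numpy, scipy, OpenCV 4.12 (cv2) and the standard library are available. Lean on these libraries where they do the work, as an engineer would, in place of code of your own. Each camera call takes 0.05 s, during which the arm holds its last target. There are 200 camera calls.

## Task

The drive tray in the steel drive cage is locked by the spring-loaded captive screw on the cage's front bridge. Gently pull the screw's knob up against its spring until you feel it come to its stop, where the thread picks up, then back it out half a turn counterclockwise so that it stays up by itself, never hauling on the stop, forcing it round or pulling the tray against its pin; then draw the tray out to its stop and let go. Leave the other things on the bench where they lie.

Things in the scene. Friction and masses are not known exactly. Their poses are not given: they have to be found in the camera images.
- drive_cage: Dark grey steel drive cage screwed to the bench, 165 mm deep (its own x) by 150 mm wide (y) by 77 mm high, open on top except for a bridge across its front and a thin tie at its rear. Origin: centre of its underside. Its own +x points from the front to the rear, so its front faces its own -x. The bridge's top is 77 mm above the bench. A drive in the lower bay stays where it is.
- lock_screw: The spring-loaded captive lock screw: a round knurled steel knob, 23 mm across, 20 mm high, with a coin slot across its top, upright above a fixed steel collar on the middle of the cage's front bridge, 58 mm in front of the cage's origin. Origin: on the screw's axis at the knob's middle height, 107 mm above the bench when the screw is down. Let go in its thread, it stays up by itself.
- collar_top (a point): top of the fixed collar under the knob, on the screw's axis, 95 mm above the bench; the collar is 22 mm across, 18 mm high, 2 mm under the knob of a screw that is down. The thread is inside: right-hand, coarse, 10 mm lead, 1.2 mm axial play; its first quarter radian is level. The stop of the pull, keyway, thread end and pin are light plastic-ringed parts that bear 7 N: in turning, only 0.055 N m.
- lock_lift (a joint): height of the lock screw over its down position, m. A spring pulls it down: 3 N at 0 (its weight included), plus 0.1 N per mm. The thread picks up after 4 to 14 mm of pull, different from unit to unit, and 1.2 mm above that the pull ends on a firm stop in the collar, which is how it is felt. Half a turn in the thread brings it to about 0.0085 to 0.0185.
- lock_turn (a joint): turn of the lock screw, rad, growing counterclockwise seen from above. Below the height at which the thread picks up it is keyed and turns no more than 0.15 rad from 0 either way; in the thread, 3.14 is half a turn and 4.0 the thread's end.
- tray (a joint): how far the drive tray is drawn out of the cage's front (along the cage's own -x), m: 0 home, 0.070 at its stop. It slides with about 3 N of friction once the screw's pin, which stands 6.5 mm deep in it when the screw is down, is clear; with the pin in it moves only 1.5 mm.
- tray_grip (a point): grip point of the tray's pull, an upright black fin in the middle of the tray's front, 10 mm thick (cage y), 55 mm long (x), its top 82 mm and its underside 46 mm above the bench, its outer end 141 mm in front of the cage's origin. The point lies inside it, 72 mm above the bench, 120 mm in front of the cage's origin with the tray home; it moves with the tray.
- test_board: computer board with a cooler on a black test stand, 190 x 190 mm, about 80 mm high, fixed; only in the way. Origin: centre of its underside.
- bare_drive: bare 3.5 inch hard drive lying flat, 147 x 102 x 26 mm; loose, only in the way, to be left alone. Origin: centre of its underside.
- case_fan: square black fan lying flat, 80 x 80 x 25 mm; loose, only in the way, to be left alone. Origin: centre of its underside.
- driver: screwdriver with a black handle, 190 long, 26 across,; loose, only in the way, to be left alone. Origin: centre of its underside.
- ram_stick: green memory module lying flat, 133 x 30 x 5 mm; loose, only in the way, to be left alone. Origin: centre of its underside.
- flat_ssd: flat metal solid-state drive, 100 x 70 x 7 mm; loose, only in the way, to be left alone. Origin: centre of its underside.
- screw_dish: small steel dish, 70 mm across, 22 mm high; loose, only in the way, to be left alone. Origin: centre of its underside.
- paste: grey paste syringe, about 135 mm long, 16 mm across; loose, only in the way, to be left alone. Origin: centre of its underside.

How it is judged (in metres and radians):
On the way, in this order (a step that is already met when the one before it is completed fails the run):
1. the lock screw is threaded up at least 2.8 rad and stays up by itself, let go (value of joint lock_turn above 2.8 rad and value of joint lock_lift above 0.007 m and contact force between the fingers and lock_screw below 0.3 N), for 0.2 s.
2. the tray is drawn out at least 60 mm, the lock screw still up (value of joint lock_turn above 2.8 rad and value of joint lock_lift above 0.007 m and value of joint tray above 0.06 m), for 0.2 s.
At the end, for the whole second after the job is handed in: the lock screw has been turned at least 2.8 rad counterclockwise and still stands at least 7 mm up by itself, and the tray is at rest, drawn out at least 60 mm of its 70 mm (all of step 2 and velocity of joint tray below 0.01 m/s); the robot touches nothing.
It fails at once if the lock screw is strained: over 7 N on its stop, keyway, thread end or pin (its spring load on the thread is not counted) (contact force between lock_screw and drive_cage above 7 N).
It fails at once if a loose thing on the bench is moved more than 20 mm (distance of any of bare_drive, case_fan, driver, ram_stick, flat_ssd, screw_dish, paste from where it was at the start of the episode above 0.02 m).
It also fails if it takes over 64 s, if anything falls off the work surface, if the arm or the gripper's body presses on something with over 40 N, if the wrist force passes 120 N, or if a joint passes its speed limit or range.

## Working session

There is one attempt and no reset: what is moved stays moved. The work goes in short steps, Python scripts to look and compute and a tool call to move; the robot and the scene stay as the last step left them, time stands still between calls to the robot, and variables do not carry over. Pictures are saved under pics/ and viewed, at most 10 in all, crops included, and the job is handed in when it is done.

Besides the shell and the picture viewer there is one more tool, called as name(argument=value, ...), one argument or row to a line, values as JSON. arm_command: Moves the arm, as the interface text tells. Its arguments: {"type":"object","properties":{"targets":{"type":"array","items":{"type":"number"}},"newtons":{"type":"number"}},"required":["targets"]}

```bash
mkdir -p pics; python3 - <<'E'
from station import ctrl
import cv2
for n in("scene","top"):
    cv2.imwrite(f"pics/{n}0.png",ctrl.grab_frame(n)[:,:,::-1])
    p=ctrl.camera_params(n);print(n,p)
s=ctrl.observe();print(s,ctrl.pinch_z)
E
```

```text
scene {'K': array([[389.70544412,   0.        , 283.48337694],
       [  0.        , 389.70544412, 210.37761038],
       [  0.        ,   0.        ,   1.        ]]), 'R': array([[-0.38389405,  0.92336177,  0.00532891],
       [ 0.69810893,  0.2940113 , -0.65284093],
       [-0.60437512, -0.24690159, -0.75747629]]), 't': array([ 209.09366166, -292.19888955, 1314.86841657])}
top {'K': array([[457.93825132,   0.        , 276.92533946],
       [  0.        , 457.93825132, 208.89278381],
       [  0.        ,   0.        ,   1.        ]]), 'R': array([[-3.07930371e-02, -9.99525399e-01,  8.75351239e-04],
       [-9.76350164e-01,  2.98915442e-02, -2.14118783e-01],
       [ 2.13990996e-01, -7.44801694e-03, -9.76807238e-01]]), 't': array([  23.07123059,  560.08047394, 1248.51849287])}
{'time': 0.1, 'joint_positions': array([ 1.38963907e+00,  3.85487260e-01,  6.77293042e-03, -4.19048363e-04,
       -1.19401120e+00, -2.58599246e-01]), 'joint_vel': array([-0.00123885, -0.00070992,  0.00248435,  0.00333845, -0.00138638,
       -0.00131263]), 'joint_torque': array([-1.39750970e-03, -3.91691351e+01,  1.87933266e+01,  4.23194826e+00,
        1.34390275e-02, -7.46448723e-05]), 'ee_pos': array([265.83568844, 565.05559355, 221.57085921]), 'orientation': array([[ 9.04789587e-01, -4.25858274e-01, -7.30852134e-04],
       [-4.25858885e-01, -9.04787749e-01, -1.82740149e-03],
       [ 1.16947987e-04,  1.96465371e-03, -9.99998063e-01]]), 'ft_force': array([-0.67540572, -0.77977367,  0.1482184 ]), 'torque': array([-0.00486232, -0.03176935,  0.02048825]), 'finger_force': 0.0, 'width': 87.0725905604355} 18.700000000000003
```

View pics/scene0.png

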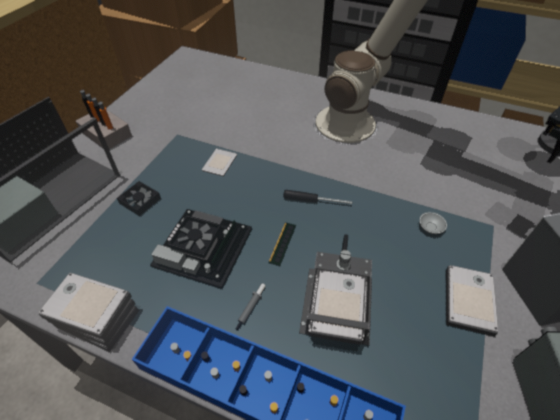

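View pics/top0.png

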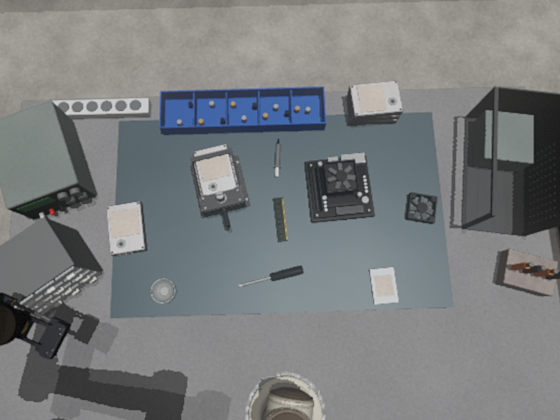

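The cage shows at about (219,180) in the top view and (340,300) in the scene view, with its fin facing the robot. The knob is at about (222,197) top and (345,257) scene. I'll enlarge both.

```bash
python3 - <<'E'
import cv2,numpy as np
a=cv2.imread("pics/scene0.png")[225:345,290:390];b=cv2.imread("pics/top0.png")[140:240,180:260]
r=lambda i,f:cv2.resize(i,None,fx=f,fy=f,interpolation=cv2.INTER_CUBIC)
A=r(a,4);B=r(b,4.8)
B=cv2.resize(b,(384,480),interpolation=cv2.INTER_CUBIC)
cv2.imwrite("pics/c0.png",np.hstack([A,B[:480]]))
E
```

```text
(no output)
```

View pics/c0.png

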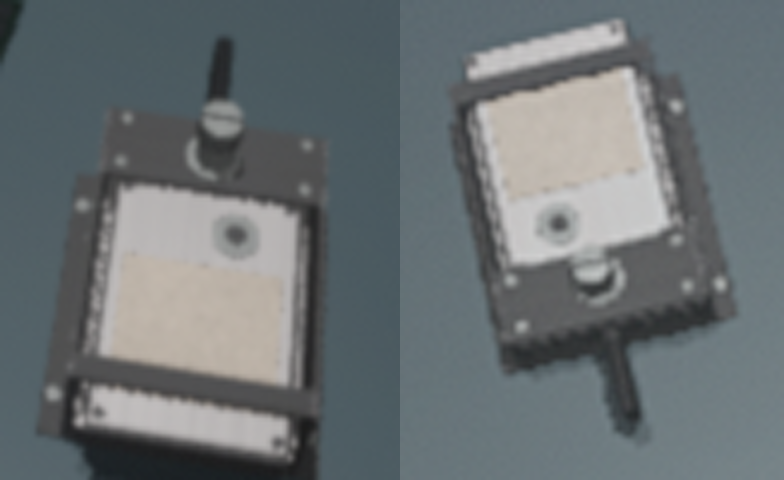

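```bash
cat > h.py <<'E'
import numpy as np
from station import ctrl
def ray(n,uv):
    p=ctrl.camera_params(n);d=p["R"].T@np.linalg.solve(p["K"],[uv[0],uv[1],1.]);return -p["R"].T@p["t"],d/np.linalg.norm(d)
def tri(a,b):
    (c1,d1),(c2,d2)=ray("scene",a),ray("top",b)
    k=np.linalg.lstsq(np.c_[d1,-d2],c2-c1,rcond=None)[0];P,Q=c1+k[0]*d1,c2+k[1]*d2
    return (P+Q)/2,np.linalg.norm(P-Q)
def onz(n,uv,z):
    c,d=ray(n,uv);return c+d*(z-c[2])/d[2]
S=lambda x,y:(290+x/4-.4,225+y/4-.4)
T=lambda x,y:(180+(x-400)/4.8-.4,140+y/4.8-.4)
E
python3 - <<'E'
from h import *
print("knobtop",tri(S(222,114),T(592,265)),onz("scene",S(222,114),117),onz("top",T(592,265),117))
print("finend",tri(S(224,40),T(628,412)),onz("scene",S(224,40),82),onz("top",T(628,412),82))
H=[onz("top",T(*q),77) for q in((511,281),(521,327),(677,240),(687,286))]
G=[onz("scene",S(*q),77) for q in((304,189),(307,145),(120,160),(127,118))]
for h in(H,G):
    print(np.round(h,1), h[0]+h[1]-h[2]-h[3]); d=h[0]+h[1]-h[2]-h[3]; e=h[0]-h[1]+h[2]-h[3]; print(np.arctan2(d[1],d[0])-np.pi/2,np.arctan2(e[1],e[0]),sum(h)/4)
print(onz("top",T(498,360),50),onz("top",T(720,310),50))
for q,r in (((304,189),(511,281)),((120,160),(677,240))):print(tri(S(*q),T(*r)))
E
```

```text
knobtop (array([592.19010485, 161.5567458 , 119.46873904]), np.float64(1.7398615456274116)) [590.65467185 160.50722861 117.        ] [592.65648205 162.71009496 117.        ]
finend (array([513.54309235, 145.03034473,  80.17926312]), np.float64(3.1128947648105068)) [515.36493835 143.70726608  82.        ] [512.90012346 146.37031935  82.        ]
[[594.6 215.4  77. ]
 [566.5 209.4  77. ]
 [616.6 117.1  77. ]
 [588.4 111.5  77. ]] [-43.86006987 196.27056975   0.        ]
0.21985519406014564 0.20227006150371013 [591.53419871 163.33911415  77.        ]
[[592.3 212.4  77. ]
 [563.9 206.7  77. ]
 [613.4 114.2  77. ]
 [585.5 108.7  77. ]] [-42.71480897 196.21429386   0.        ]
0.21435035585268225 0.19749392443237304 [588.7853914  160.51380474  77.        ]
[552.83762571 227.26392308  50.        ] [579.49149297  93.88824089  50.        ]
(array([594.01362581, 213.6787383 ,  80.05417124]), np.float64(2.486814029599408))
(array([615.77069908, 115.75468027,  81.09621731]), np.float64(1.989354643984883))
```

arm_command(
  targets=[467, 227, 40, 0, 0, 1.06, 1, 467, 227, 40, 0, 0, 1.06, 1, 467, 227, 40, 0, 0, 1.06, 1, 467, 227, 40, 0, 0, 1.06, 1, 467, 227, 40, 0, 0, 1.06, 1, 467, 227, 40, 0, 0, 1.06, 1, 467, 227, 40, 0, 0, 1.06, 1, 467, 227, 40, 0, 0, 1.06, 1, 467, 227, 40, 0, 0, 1.06, 1, 467, 227, 40, 0, 0, 1.06, 1, 467, 227, 40, 0, 0, 1.06, 1, 467, 227, 72, 0, 0, 1.06, -0.2],
  newtons=3,
)

```text
time: 1.3
ee_pos: [596.4, 159.5, 153.5]
orientation: [[0.067, -0.998, 0.008], [-0.998, -0.067, 0.003], [-0.002, -0.009, -1.0]]
ft_force: [0.1, 0.6, 0.2]
width: 84.0
finger_force: 0.0
```

arm_command(
  targets=[0, 0, 0, 0, 0, 0, -0.2, 0, 0, 0, 0, 0, 0, -0.2, 0, 0, 0, 0, 0, 0, -0.2],
)

```text
time: 1.6
ee_pos: [592.4, 162.1, 151.8]
orientation: [[0.072, -0.997, 0.002], [-0.997, -0.072, 0.0], [-0.0, -0.002, -1.0]]
ft_force: [0.5, -0.4, 0.2]
width: 62.9
finger_force: 0.0
```

```bash
python3 - <<'E'
from h import *
import cv2
a=ctrl.grab_frame("scene")[:,:,::-1][185:305,290:390];b=ctrl.grab_frame("top")[:,:,::-1][140:240,180:260]
cv2.imwrite("pics/c1.png",np.hstack([cv2.resize(a,(400,480),interpolation=2),cv2.resize(b,(384,480),interpolation=2)]))
s=ctrl.observe();print(s["ee_pos"],s["ft_force"],s["joint_positions"],s["width"])
E
```

```text
[592.37146594 162.221723   152.05233516] [-0.08895791  0.41772327 -0.44418236] [ 5.30654836e-01  4.21145258e-01 -1.21091458e-01  3.27495065e-04
 -1.02611500e+00 -4.58514010e-01] 54.63595109952295
```

View pics/c1.png

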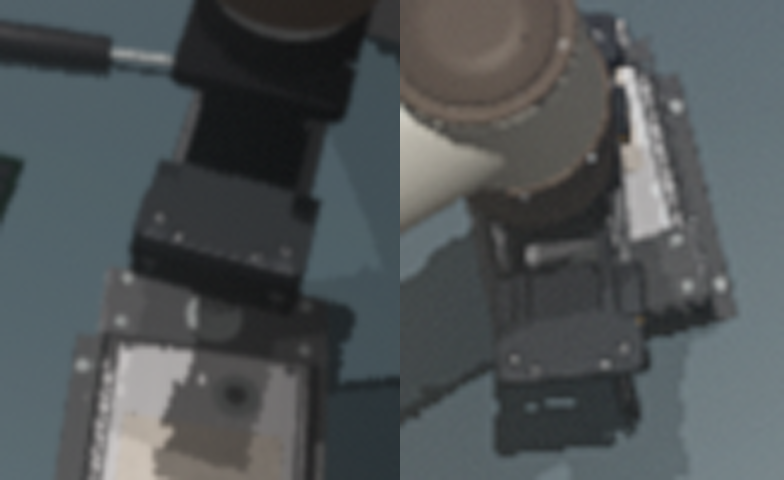

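Both views show the two fingers, about 55 mm open, straddling the knob at scene crop (215,230) and top crop (570,330). They hide the knob itself. I'll descend, then centre by light contact.

arm_command(
  targets=[0, 0, 27, 0, 0, 0, -0.2, 0, 0, 54, 0, 0, 0, -0.2, 0, 0, 54, 0, 0, 0, -0.2, 0, 0, 54, 0, 0, 0, -0.2, 0, 0, 54, 0, 0, 0, -0.2],
)

```text
time: 2.2
ee_pos: [593.2, 162.0, 98.6]
orientation: [[0.072, -0.997, 0.003], [-0.997, -0.072, 0.001], [-0.001, -0.004, -1.0]]
ft_force: [-0.2, 1.0, 0.5]
width: 35.0
finger_force: 0.0
```

arm_command(
  targets=[0, 0, 0, 0, 0, 0, -0.5, 0, 0, 0, 0, 0, 0, -0.55, 0, 0, 0, 0, 0, 0, -0.6, 0, 0, 0, 0, 0, 0, -0.6],
)

```text
time: 2.6
ee_pos: [593.0, 161.6, 97.6]
orientation: [[0.071, -0.997, 0.003], [-0.997, -0.071, 0.001], [-0.001, -0.003, -1.0]]
ft_force: [1.2, 0.6, 2.2]
width: 22.7
finger_force: 3.0
```

arm_command(
  targets=[0, 0, 0, 0, 0, 0, -0.6, 0, 0, 0, 0, 0, 0, -0.6, 0, 0, 0, 0, 0, 0, -0.6],
)

```text
time: 2.9
ee_pos: [593.0, 161.6, 97.5]
orientation: [[0.071, -0.997, 0.003], [-0.997, -0.071, 0.001], [-0.001, -0.003, -1.0]]
ft_force: [2.9, 0.0, 4.6]
width: 22.7
finger_force: 3.0
```

arm_command(
  targets=[0, 0, 0, 0, 0, 0, -0.6],
)

```text
time: 3.0
ee_pos: [593.0, 161.6, 97.3]
orientation: [[0.071, -0.997, 0.002], [-0.997, -0.071, 0.001], [-0.001, -0.003, -1.0]]
ft_force: [3.7, -0.2, 4.6]
width: 22.7
finger_force: 3.0
```

arm_command(
  targets=[0, 1, 0, 0, 0, 0, -0.6, 0, 1, 0, 0, 0, 0, -0.6],
)

```text
time: 3.2
ee_pos: [592.9, 161.7, 97.3]
orientation: [[0.071, -0.997, 0.005], [-0.997, -0.071, 0.001], [-0.001, -0.005, -1.0]]
ft_force: [6.2, -0.5, 3.4]
width: 22.9
finger_force: 3.0
```

arm_command(
  targets=[0, -2.3, -0.8, 0, 0, 0, -0.6, 0, -2.3, -0.8, 0, 0, 0, -0.6, 0, -2.3, -0.8, 0, 0, 0, -0.6, 0, -2.3, -0.8, 0, 0, 0, -0.6],
)

```text
time: 3.6
ee_pos: [593.0, 161.5, 97.2]
orientation: [[0.071, -0.997, -0.0], [-0.997, -0.071, 0.0], [-0.0, 0.0, -1.0]]
ft_force: [1.1, 0.8, 3.7]
width: 22.7
finger_force: 3.0
```

arm_command(
  targets=[0, 0, 0, 0, 0, 0, -0.6, 0, 0, 0, 0, 0, 0, -0.6],
)

```text
time: 3.8
ee_pos: [593.0, 161.5, 97.2]
orientation: [[0.071, -0.997, -0.0], [-0.997, -0.071, 0.0], [-0.0, 0.0, -1.0]]
ft_force: [0.1, 1.3, 3.1]
width: 23.0
finger_force: 3.0
```

arm_command(
  targets=[0, 0, 0, 0, 0, 0, -0.3, 0, 0, 0, 0, 0, 0, -0.3, 0, 0, 0, 0, 0, 0.15, -0.3, 0, 0, 0, 0, 0, 0.3, -0.3],
)

```text
time: 4.2
ee_pos: [592.1, 160.6, 96.3]
orientation: [[-0.234, -0.972, -0.003], [-0.972, 0.234, -0.001], [0.002, 0.003, -1.0]]
ft_force: [-0.4, 0.3, 0.5]
width: 30.3
finger_force: 0.0
```

arm_command(
  targets=[0, 0, 0, 0, 0, 1.29, -0.3, 0, 0, 0, 0, 0, 1.29, -0.3, 0, 0, 0, 0, 0, 1.29, -0.3, 0, 0, 0, 0, 0, 1.29, -0.3, 0, 0, 0, 0, 0, 1.29, -0.3, 0, 0, 0, 0, 0, 1.29, -0.3, 0, 0, 0, 0, 0, 1.29, -0.3, 0, 0, 0, 0, 0, 1.29, -0.3, 0, 0, 0, 0, 0, 1.29, -0.3, 0, 0, 0, 0, 0, 1.29, -0.4, 0, 0, 0, 0, 0, 1.29, -0.45, 0, 0, 0, 0, 0, 1.29, -0.5],
)

```text
time: 5.4
ee_pos: [592.4, 162.4, 96.5]
orientation: [[-0.999, -0.053, -0.002], [-0.053, 0.999, 0.002], [0.001, 0.002, -1.0]]
ft_force: [-2.2, 5.7, -1.9]
width: 23.5
finger_force: 3.0
```

arm_command(
  targets=[0, 0, 0, 0, 0, 0, -0.55, 0, 0, 0, 0, 0, 0, -0.6, 0, 0, 0, 0, 0, 0, -0.6, 0, 0, 0, 0, 0, 0, -0.6],
)

```text
time: 5.8
ee_pos: [592.4, 162.8, 96.5]
orientation: [[-0.999, -0.053, -0.001], [-0.053, 0.999, 0.002], [0.001, 0.002, -1.0]]
ft_force: [-2.2, 5.1, -1.7]
width: 23.0
finger_force: 3.0
```

arm_command(
  targets=[0.6, 1.7, 0.3, 0, 0, 0, -0.6, 0.6, 1.7, 0.3, 0, 0, 0, -0.6, 0.6, 1.7, 0.3, 0, 0, 0, -0.6, 0.6, 1.7, 0.3, 0, 0, 0, -0.6],
)

```text
time: 6.2
ee_pos: [592.3, 162.9, 96.6]
orientation: [[-0.999, -0.052, -0.001], [-0.052, 0.999, -0.0], [0.001, -0.0, -1.0]]
ft_force: [0.2, 0.4, -2.9]
width: 23.0
finger_force: 3.0
```

arm_command(
  targets=[0, 0, 0, 0, 0, 0, -0.6, 0, 0, 0, 0, 0, 0, -0.6, 0, 0, 0, 0, 0, 0, -0.6],
)

```text
time: 6.5
ee_pos: [592.4, 162.9, 96.9]
orientation: [[-0.999, -0.052, -0.001], [-0.052, 0.999, -0.0], [0.001, -0.0, -1.0]]
ft_force: [0.1, 0.6, -2.3]
width: 23.0
finger_force: 3.0
```

```bash
python3 - <<'E'
from h import *
s=ctrl.observe();print(s["ee_pos"],s["ft_force"],s["torque"],s["joint_positions"],s["width"])
print([m for m in dir(ctrl) if m[0]!='_'])
E
```

```text
[592.37221968 162.94429855  96.87383782] [ 0.10971671  0.61576784 -2.26250822] [ 0.3028326  -0.1773327  -0.00635646] [ 5.31491632e-01  4.78753320e-01 -1.81302702e-01 -1.67261410e-04
 -9.11337321e-01 -2.05048422e+00] 23.0345634930601
['PlanningError', 'camera_params', 'grab_frame', 'observe', 'pinch_z', 'sign_off']
```

arm_command(
  targets=[-0.4, 0, 0, 0, 0, 0, -0.6, -0.4, 0, 0, 0, 0, 0, -0.6, -0.4, 0, -0.5, 0, 0, 0, -0.6, -0.4, 0, -1, 0, 0, 0, -0.6, -0.4, 0, -1.5, 0, 0, 0, -0.6, -0.4, 0, -2, 0, 0, 0, -0.6, -0.4, 0, -2.5, 0, 0, 0, -0.6, -0.4, 0, -3, 0, 0, 0, -0.6, -0.4, 0, -3, 0, 0, 0, -0.6, -0.4, 0, -3, 0, 0, 0, -0.6],
  newtons=8,
)

```text
time: 7.5
ee_pos: [592.4, 162.9, 99.9]
orientation: [[-0.999, -0.052, -0.001], [-0.052, 0.999, -0.0], [0.001, -0.0, -1.0]]
ft_force: [-5.0, 0.6, -2.8]
width: 23.0
finger_force: 8.0
```

arm_command(
  targets=[0, 0, -0.5, 0, 0, 0, -0.6, 0, 0, -1, 0, 0, 0, -0.6, 0, 0, -1, 0, 0, 0, -0.6],
)

```text
time: 7.8
ee_pos: [592.5, 162.9, 100.9]
orientation: [[-0.999, -0.052, -0.001], [-0.052, 0.999, -0.0], [0.001, -0.0, -1.0]]
ft_force: [-5.0, 1.3, -2.9]
width: 22.7
finger_force: 8.0
```

arm_command(
  targets=[0.8, 0, 0, 0, 0, 0, -0.6, 0.8, 0, 0, 0, 0, 0, -0.6, 0.8, 0, 0, 0, 0, 0, -0.6, 0.8, 0, 0, 0, 0, 0, -0.6],
)

```text
time: 8.2
ee_pos: [592.4, 162.9, 101.2]
orientation: [[-0.999, -0.052, 0.0], [-0.052, 0.999, -0.0], [-0.0, -0.0, -1.0]]
ft_force: [-1.5, 0.4, -4.4]
width: 22.7
finger_force: 8.0
```

arm_command(
  targets=[0, 0, -0.4, 0, 0, 0, -0.6, 0, 0, -0.4, 0, 0, 0, -0.6, 0, 0, -0.4, 0, 0, 0, -0.6],
)

```text
time: 8.5
ee_pos: [592.4, 163.0, 101.6]
orientation: [[-0.999, -0.052, 0.0], [-0.052, 0.999, -0.0], [-0.0, -0.0, -1.0]]
ft_force: [-2.7, -0.7, -2.7]
width: 22.6
finger_force: 8.0
```

arm_command(
  targets=[0.4, 0, -0.4, 0, 0, 0, -0.6, 0.4, 0, -0.4, 0, 0, 0, -0.6, 0.4, 0, -0.4, 0, 0, 0, -0.6],
)

```text
time: 8.8
ee_pos: [592.4, 163.0, 102.2]
orientation: [[-0.999, -0.052, 0.001], [-0.052, 0.999, 0.0], [-0.001, 0.0, -1.0]]
ft_force: [-0.7, -0.8, -3.8]
width: 22.7
finger_force: 8.0
```

arm_command(
  targets=[0, 0, -0.4, 0, 0, 0, -0.6, 0, 0, -0.4, 0, 0, 0, -0.6, 0, 0, -0.4, 0, 0, 0, -0.6],
)

```text
time: 9.1
ee_pos: [592.4, 163.0, 102.5]
orientation: [[-0.999, -0.052, 0.001], [-0.052, 0.999, 0.0], [-0.001, 0.0, -1.0]]
ft_force: [0.6, -2.2, -3.7]
width: 22.7
finger_force: 8.0
```

arm_command(
  targets=[0, -0.3, -0.4, 0, 0, 0, -0.6, 0, -0.3, -0.4, 0, 0, 0, -0.6, 0, -0.3, -0.4, 0, 0, 0, -0.6],
)

```text
time: 9.4
ee_pos: [592.3, 163.0, 102.9]
orientation: [[-0.999, -0.052, 0.001], [-0.052, 0.999, 0.001], [-0.001, 0.0, -1.0]]
ft_force: [1.5, -1.6, -3.5]
width: 22.1
finger_force: 8.0
```

arm_command(
  targets=[0, 0, -0.4, 0, 0, 0, -0.6, 0, 0, -0.4, 0, 0, 0, -0.6, 0, 0, -0.4, 0, 0, 0, -0.6],
)

```text
time: 9.7
ee_pos: [592.3, 163.0, 103.3]
orientation: [[-0.999, -0.052, 0.001], [-0.052, 0.999, 0.0], [-0.001, 0.0, -1.0]]
ft_force: [3.1, -0.2, -4.4]
width: 22.5
finger_force: 8.0
```

```bash
python3 - <<'E'
from h import *
import cv2
a=ctrl.grab_frame("scene")[:,:,::-1][205:285,310:380]
cv2.imwrite("pics/c2.png",cv2.resize(a,(560,600),interpolation=2))
s=ctrl.observe();print(s["ee_pos"],s["ft_force"],s["torque"])
E
```

```text
[592.30548428 162.98935118 103.29082766] [ 2.91040422 -0.72734016 -4.05331431] [-0.12842927 -0.84541973  0.01049406]
```

View pics/c2.png

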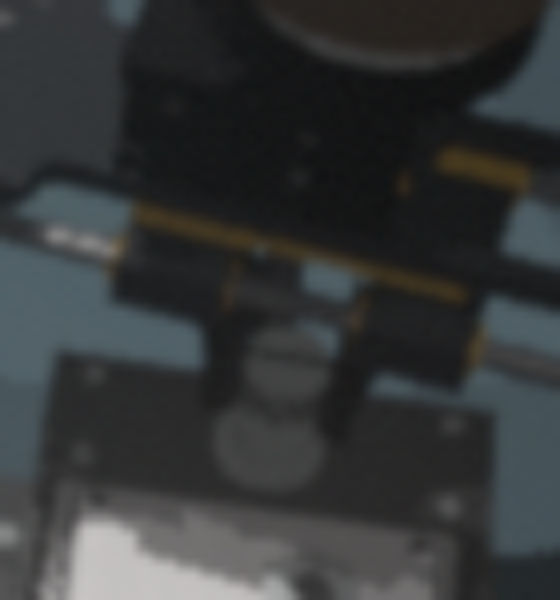

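The crop shows the knob at about (285,362), held between the two fingers above the collar at (270,445). I'll keep pulling gently.

arm_command(
  targets=[-0.4, 0, -0.4, 0, 0, 0, -0.6, -0.4, 0, -0.4, 0, 0, 0, -0.6, -0.4, 0, -0.4, 0, 0, 0, -0.6],
)

```text
time: 10.05
ee_pos: [592.3, 163.0, 103.5]
orientation: [[-0.999, -0.052, 0.0], [-0.052, 0.999, 0.0], [-0.0, 0.0, -1.0]]
ft_force: [1.7, -0.0, -3.3]
width: 22.9
finger_force: 8.0
```

arm_command(
  targets=[0, 0, -0.4, 0, 0, 0, -0.6, 0, 0, -0.4, 0, 0, 0, -0.6, 0, 0, -0.4, 0, 0, 0, -0.6],
)

```text
time: 10.35
ee_pos: [592.3, 162.9, 103.9]
orientation: [[-0.999, -0.052, 0.0], [-0.052, 0.999, 0.0], [-0.0, 0.0, -1.0]]
ft_force: [2.2, -0.6, -3.1]
width: 22.5
finger_force: 8.0
```

arm_command(
  targets=[0, 0, -0.4, 0, 0, 0, -0.6, 0, 0, -0.4, 0, 0, 0, -0.6, 0, 0, -0.4, 0, 0, 0, -0.6],
)

```text
time: 10.65
ee_pos: [592.3, 162.9, 104.3]
orientation: [[-0.999, -0.052, 0.0], [-0.052, 0.999, 0.0], [-0.0, 0.0, -1.0]]
ft_force: [2.1, 1.8, -3.3]
width: 22.5
finger_force: 8.0
```

arm_command(
  targets=[0, 0, -0.4, 0, 0, 0, -0.6, 0, 0, -0.4, 0, 0, 0, -0.6, 0, 0, -0.4, 0, 0, 0, -0.6],
)

```text
time: 10.95
ee_pos: [592.3, 162.9, 104.6]
orientation: [[-0.999, -0.052, 0.0], [-0.052, 0.999, 0.0], [-0.0, 0.0, -1.0]]
ft_force: [2.3, 2.7, -4.3]
width: 22.7
finger_force: 8.0
```

arm_command(
  targets=[-0.2, 0.4, -0.4, 0, 0, 0, -0.6, -0.2, 0.4, -0.4, 0, 0, 0, -0.6, -0.2, 0.4, -0.4, 0, 0, 0, -0.6],
)

```text
time: 11.25
ee_pos: [592.3, 162.9, 104.8]
orientation: [[-0.999, -0.052, -0.0], [-0.052, 0.999, -0.0], [0.0, -0.0, -1.0]]
ft_force: [2.7, 0.2, -6.7]
width: 22.7
finger_force: 8.0
```

arm_command(
  targets=[0, 0, -0.4, 0, 0, 0, -0.6, 0, 0, -0.4, 0, 0, 0, -0.6, 0, 0, -0.4, 0, 0, 0, -0.6],
)

```text
time: 11.55
ee_pos: [592.3, 162.9, 105.0]
orientation: [[-0.999, -0.052, -0.001], [-0.052, 0.999, -0.0], [0.001, -0.0, -1.0]]
ft_force: [4.1, 0.3, -8.7]
width: 23.1
finger_force: 8.0
```

Felt the stop at about 104.8 mm: the force rose from 4 to 8.7 N. I'll ease back into the middle of the play.

arm_command(
  targets=[-0.5, 0, 1.2, 0, 0, 0, -0.6, -0.5, 0, 1.2, 0, 0, 0, -0.6, -0.5, 0, 1.2, 0, 0, 0, -0.6, -0.5, 0, 1.2, 0, 0, 0, -0.6],
)

```text
time: 11.95
ee_pos: [592.3, 162.9, 104.4]
orientation: [[-0.999, -0.052, -0.001], [-0.052, 0.999, -0.0], [0.001, -0.0, -1.0]]
ft_force: [0.4, -0.2, -2.7]
width: 22.4
finger_force: 8.0
```

arm_command(
  targets=[0, 0, 0, 0, 0, 0, -0.6, 0, 0, 0, 0, 0, 0, -0.6],
)

```text
time: 12.15
ee_pos: [592.4, 162.9, 104.3]
orientation: [[-0.999, -0.052, -0.001], [-0.052, 0.999, -0.0], [0.001, -0.0, -1.0]]
ft_force: [-0.9, -0.1, -3.0]
width: 22.8
finger_force: 8.0
```

arm_command(
  targets=[0, 0, 0, 0, 0, -0.06, -0.6, 0, 0, 0, 0, 0, -0.12, -0.6, 0, 0, 0, 0, 0, -0.18, -0.6, 0, 0, 0, 0, 0, -0.24, -0.6, 0, 0, 0, 0, 0, -0.3, -0.6, 0, 0, 0, 0, 0, -0.3, -0.6],
)

```text
time: 12.75
ee_pos: [592.4, 162.8, 104.1]
orientation: [[-0.939, -0.344, -0.001], [-0.344, 0.939, -0.001], [0.001, -0.0, -1.0]]
ft_force: [-0.8, -1.4, -4.4]
width: 22.4
finger_force: 8.0
```

```bash
python3 - <<'E'
from h import *
s=ctrl.observe();print(s["ee_pos"],s["ft_force"],s["torque"],s["joint_positions"])
E
```

```text
[592.40535124 162.8169533  104.12556653] [-0.79838068 -1.39139101 -4.44480799] [-0.27333485  0.05433887  0.01600068] [ 5.31347866e-01  4.71159188e-01 -1.73181299e-01  3.14817061e-06
 -9.27828906e-01 -1.75053288e+00]
```

arm_command(
  targets=[0, 0, -0.15, 0, 0, -0.07, -0.6, 0, 0, -0.27, 0, 0, -0.14, -0.6, 0, 0, -0.38, 0, 0, -0.21, -0.6, 0, 0, -0.5, 0, 0, -0.28, -0.6, 0, 0, -0.6, 0, 0, -0.35, -0.6, 0, 0, -0.72, 0, 0, -0.42, -0.6, 0, 0, -0.83, 0, 0, -0.49, -0.6, 0, 0, -0.94, 0, 0, -0.56, -0.6, 0, 0, -1.05, 0, 0, -0.63, -0.6, 0, 0, -1.16, 0, 0, -0.7, -0.6, 0, 0, -1.16, 0, 0, -0.7, -0.6],
)

```text
time: 13.85
ee_pos: [592.6, 162.5, 105.2]
orientation: [[-0.497, -0.868, -0.001], [-0.868, 0.497, -0.001], [0.001, 0.0, -1.0]]
ft_force: [0.7, -3.2, -4.5]
width: 22.8
finger_force: 8.0
```

```bash
python3 - <<'E'
from h import *
s=ctrl.observe();print(s["ee_pos"],s["ft_force"],s["torque"],s["joint_positions"])
E
```

```text
[592.63375221 162.54667586 105.24780731] [ 0.67362142 -3.21802604 -4.48570751] [-0.62426094 -0.15934907 -0.00707591] [ 5.30974081e-01  4.70069114e-01 -1.71969606e-01  5.20067283e-04
 -9.30010433e-01 -1.05169011e+00]
```

arm_command(
  targets=[0.5, -0.3, -0.12, 0, 0, -0.07, -0.6, 0.5, -0.3, -0.23, 0, 0, -0.14, -0.6, 0.5, -0.3, -0.34, 0, 0, -0.21, -0.6, 0.5, -0.3, -0.45, 0, 0, -0.28, -0.6, 0.5, -0.3, -0.56, 0, 0, -0.35, -0.6, 0.5, -0.3, -0.67, 0, 0, -0.42, -0.6, 0.5, -0.3, -0.78, 0, 0, -0.49, -0.6, 0.5, -0.3, -0.89, 0, 0, -0.56, -0.6, 0.5, -0.3, -1.0, 0, 0, -0.63, -0.6, 0.5, -0.3, -1.11, 0, 0, -0.7, -0.6, 0.5, -0.3, -1.11, 0, 0, -0.7, -0.6],
)

```text
time: 14.95
ee_pos: [593.0, 162.4, 106.5]
orientation: [[0.178, -0.984, 0.0], [-0.984, -0.178, -0.0], [0.0, -0.0, -1.0]]
ft_force: [0.5, -1.1, -5.9]
width: 23.1
finger_force: 8.0
```

```bash
python3 - <<'E'
from h import *
s=ctrl.observe();print(s["ee_pos"],s["ft_force"],s["torque"],s["joint_positions"])
E
```

```text
[593.00487009 162.43558192 106.45306168] [ 0.49525285 -1.11940419 -5.93035401] [-0.41973494 -0.31946737  0.0541823 ] [ 5.30397598e-01  4.68725895e-01 -1.70672720e-01  2.81549910e-04
 -9.31377955e-01 -3.51752613e-01]
```

arm_command(
  targets=[0.2, 0, 0.4, 0, 0, 0, -0.6, 0.2, 0, 0.4, 0, 0, 0, -0.6],
)

```text
time: 15.15
ee_pos: [593.1, 162.4, 106.2]
orientation: [[0.178, -0.984, 0.0], [-0.984, -0.178, 0.0], [-0.0, -0.0, -1.0]]
ft_force: [-0.3, -1.2, -4.7]
width: 22.8
finger_force: 8.0
```

```bash
python3 - <<'E'
from h import *
s=ctrl.observe();print(s["ee_pos"],s["ft_force"],s["torque"],s["joint_positions"])
E
```

```text
[593.05294077 162.44290472 106.1557691 ] [-0.25972444 -1.19831767 -4.74338262] [-0.2931869  -0.25439432  0.03458692] [ 5.30264372e-01  4.69016640e-01 -1.70947030e-01  3.30780327e-05
 -9.30532537e-01 -3.51003378e-01]
```

arm_command(
  targets=[0.2, 0, -0.1, 0, 0, -0.07, -0.6, 0.2, 0, -0.21, 0, 0, -0.14, -0.6, 0.2, 0, -0.32, 0, 0, -0.21, -0.6, 0.2, 0, -0.42, 0, 0, -0.28, -0.6, 0.2, 0, -0.53, 0, 0, -0.35, -0.6, 0.2, 0, -0.64, 0, 0, -0.42, -0.6, 0.2, 0, -0.75, 0, 0, -0.49, -0.6, 0.2, 0, -0.86, 0, 0, -0.56, -0.6, 0.2, 0, -0.97, 0, 0, -0.63, -0.6, 0.2, 0, -1.05, 0, 0, -0.7, -0.6, 0.2, 0, -1.05, 0, 0, -0.7, -0.6],
)

```text
time: 16.25
ee_pos: [593.4, 162.6, 107.4]
orientation: [[0.771, -0.637, 0.001], [-0.637, -0.771, 0.001], [0.0, -0.001, -1.0]]
ft_force: [1.2, 0.3, -4.3]
width: 22.4
finger_force: 8.0
```

```bash
python3 - <<'E'
from h import *
s=ctrl.observe();print(s["ee_pos"],s["ft_force"],s["torque"],s["joint_positions"])
E
```

```text
[593.35988289 162.64398675 107.36111016] [ 1.21137854  0.34937233 -4.31361318] [-0.05456583 -0.34740771  0.01437062] [ 5.30243095e-01  4.67815744e-01 -1.69446415e-01 -9.24114026e-05
 -9.32229316e-01  3.49826786e-01]
```

arm_command(
  targets=[0, 0, -0.12, 0, 0, -0.08, -0.6, 0, 0, -0.25, 0, 0, -0.16, -0.6, 0, 0, -0.38, 0, 0, -0.24, -0.6, 0, 0, -0.5, 0, 0, -0.32, -0.6, 0, 0, -0.63, 0, 0, -0.4, -0.6, 0, 0, -0.76, 0, 0, -0.48, -0.6, 0, 0, -0.88, 0, 0, -0.56, -0.6, 0, 0, -1.0, 0, 0, -0.64, -0.6, 0, 0, -1.13, 0, 0, -0.72, -0.6, 0, 0, -1.26, 0, 0, -0.8, -0.6, 0, 0, -1.38, 0, 0, -0.9, -0.6, 0, 0, -1.38, 0, 0, -0.9, -0.6],
)

```text
time: 17.45
ee_pos: [593.5, 163.0, 108.8]
orientation: [[0.978, 0.207, 0.002], [0.207, -0.978, 0.001], [0.002, -0.001, -1.0]]
ft_force: [0.7, 3.1, -4.9]
width: 22.5
finger_force: 8.0
```

```bash
python3 - <<'E'
from h import *
s=ctrl.observe();print(s["ee_pos"],s["ft_force"],s["torque"],s["joint_positions"])
E
```

```text
[593.47986761 163.04917892 108.75713195] [ 0.70855648  3.13308339 -4.8692337 ] [ 0.44663221 -0.35966778 -0.0199278 ] [ 5.30543144e-01  4.66385157e-01 -1.67667271e-01 -5.40437711e-04
 -9.34718966e-01  1.24891276e+00]
```

arm_command(
  targets=[0, -0.5, 0.7, 0, 0, 0, -0.6, 0, -0.5, 0.7, 0, 0, 0, -0.6, 0, -0.5, 0.7, 0, 0, 0, -0.6, 0, -0.5, 0.7, 0, 0, 0, -0.6],
)

```text
time: 17.85
ee_pos: [593.5, 163.0, 108.1]
orientation: [[0.978, 0.208, 0.001], [0.208, -0.978, 0.001], [0.002, -0.0, -1.0]]
ft_force: [2.6, 1.6, -4.7]
width: 22.8
finger_force: 8.0
```

arm_command(
  targets=[0, 0, 0, 0, 0, 0, -0.3, 0, 0, 0, 0, 0, 0, -0.3, 0, 0, 0, 0, 0, 0, -0.3, 0, 0, 0, 0, 0, 0, -0.3],
)

```text
time: 18.25
ee_pos: [592.8, 162.5, 108.2]
orientation: [[0.978, 0.209, 0.0], [0.209, -0.978, -0.0], [0.0, 0.0, -1.0]]
ft_force: [-0.4, 0.8, -0.6]
width: 30.0
finger_force: 0.0
```

```bash
python3 - <<'E'
from h import *
import cv2
a=ctrl.grab_frame("scene")[:,:,::-1][205:285,310:380]
cv2.imwrite("pics/c3.png",cv2.resize(a,(560,600),interpolation=2))
s=ctrl.observe();print(s["ee_pos"],s["ft_force"],s["orientation"],s["width"])
E
```

```text
[592.78594887 162.55750206 108.15294642] [-0.00362025 -0.71578304 -0.67688091] [[ 9.78006700e-01  2.08573476e-01  1.99475641e-05]
 [ 2.08573477e-01 -9.78006695e-01 -9.99179077e-05]
 [-1.33137404e-06  1.01880916e-04 -9.99999995e-01]] 30.454123838105502
```

View pics/c3.png

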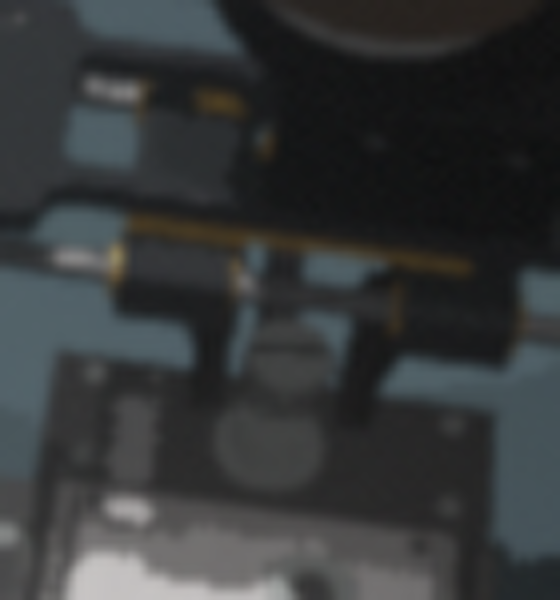

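The knob is still up at (285,355) with the fingers open on either side, so it holds by itself. Next is the fin, straight back along tool -x.

arm_command(
  targets=[-20, 0, -5, 0, 0, 0, -0.3, -45, 0, -5, 0, 0, 0, -0.3, -65, 0, 0, 0, 0, 0, -0.3, -65, 0, 0, 0, 0, 0, -0.3, -65, 0, 10, 0, 0, 0, -0.3, -65, 0, 25, 0, 0, 0, -0.3, -65, 0, 40, 0, 0, 0, -0.3, -65, 0, 53, 0, 0, 0, -0.3, -65, 0, 53, 0, 0, 0, -0.3, -65, 0, 53, 0, 0, 0, -0.3, -65, 0, 53, 0, 0, 0, -0.3],
)

```text
time: 19.4
ee_pos: [530.2, 149.5, 55.3]
orientation: [[0.978, 0.209, 0.001], [0.209, -0.978, 0.001], [0.001, -0.0, -1.0]]
ft_force: [0.5, 0.6, -0.3]
width: 30.7
finger_force: 0.0
```

arm_command(
  targets=[0, 0, 0, 0, 0, 0, -0.7, 0, 0, 0, 0, 0, 0, -0.8, 0, 0, 0, 0, 0, 0, -0.85, 0, 0, 0, 0, 0, 0, -0.85, 0, 0, 0, 0, 0, 0, -0.85],
  newtons=8,
)

```text
time: 19.9
ee_pos: [529.4, 149.0, 55.1]
orientation: [[0.978, 0.209, 0.0], [0.209, -0.978, -0.0], [0.0, 0.0, -1.0]]
ft_force: [0.5, -0.7, 1.3]
width: 10.2
finger_force: 8.0
```

arm_command(
  targets=[-0.5, 0, 0, 0, 0, 0, -0.85, -1, 0, 0, 0, 0, 0, -0.85, -1.5, 0, 0, 0, 0, 0, -0.85, -2, 0, 0, 0, 0, 0, -0.85, -2.5, 0, 0, 0, 0, 0, -0.85, -3, 0, 0, 0, 0, 0, -0.85, -3, 0, 0, 0, 0, 0, -0.85],
)

```text
time: 20.6
ee_pos: [526.5, 148.4, 55.1]
orientation: [[0.978, 0.209, 0.0], [0.209, -0.978, -0.0], [0.0, 0.0, -1.0]]
ft_force: [2.5, -3.6, 2.3]
width: 10.2
finger_force: 8.0
```

arm_command(
  targets=[-2, 0.5, 0, 0, 0, 0, -0.85, -5, 0.5, 0, 0, 0, 0, -0.85, -8, 0.5, 0, 0, 0, 0, -0.85, -11, 0.5, 0, 0, 0, 0, -0.85, -14, 0.5, 0, 0, 0, 0, -0.85, -17, 0.5, 0, 0, 0, 0, -0.85, -20, 0.5, 0, 0, 0, 0, -0.85, -23, 0.5, 0, 0, 0, 0, -0.85, -26, 0.5, 0, 0, 0, 0, -0.85, -29, 0.5, 0, 0, 0, 0, -0.85, -32, 0.5, 0, 0, 0, 0, -0.85, -32, 0.5, 0, 0, 0, 0, -0.85],
)

```text
time: 21.8
ee_pos: [494.6, 141.3, 55.1]
orientation: [[0.978, 0.209, -0.0], [0.209, -0.978, 0.0], [-0.0, -0.0, -1.0]]
ft_force: [1.3, -0.4, 6.0]
width: 9.6
finger_force: 8.0
```

arm_command(
  targets=[-3, 0, 0, 0, 0, 0, -0.85, -6, 0, 0, 0, 0, 0, -0.85, -9, 0, 0, 0, 0, 0, -0.85, -12, 0, 0, 0, 0, 0, -0.85, -15, 0, 0, 0, 0, 0, -0.85, -18, 0, 0, 0, 0, 0, -0.85, -21, 0, 0, 0, 0, 0, -0.85, -24, 0, 0, 0, 0, 0, -0.85, -27, 0, 0, 0, 0, 0, -0.85, -29, 0, 0, 0, 0, 0, -0.85, -31, 0, 0, 0, 0, 0, -0.85, -31, 0, 0, 0, 0, 0, -0.85],
)

```text
time: 23.0
ee_pos: [464.4, 134.7, 55.1]
orientation: [[0.978, 0.209, -0.0], [0.209, -0.978, -0.0], [-0.0, 0.0, -1.0]]
ft_force: [2.2, -1.0, 6.7]
width: 9.8
finger_force: 8.0
```

arm_command(
  targets=[-1, 0, -0.8, 0, 0, 0, -0.85, -2, 0, -0.8, 0, 0, 0, -0.85, -3, 0, -0.8, 0, 0, 0, -0.85, -4, 0, -0.8, 0, 0, 0, -0.85, -4.2, 0, -0.8, 0, 0, 0, -0.85, -4.2, 0, -0.8, 0, 0, 0, -0.85],
)

```text
time: 23.6
ee_pos: [461.0, 133.9, 55.2]
orientation: [[0.978, 0.209, 0.0], [0.209, -0.978, -0.0], [0.0, 0.0, -1.0]]
ft_force: [6.1, -0.8, -2.8]
width: 9.9
finger_force: 8.0
```

arm_command(
  targets=[0.4, 0, 0, 0, 0, 0, -0.85, 0.4, 0, 0, 0, 0, 0, -0.3, 0.4, 0, 0, 0, 0, 0, -0.3, 0.4, 0, 0, 0, 0, 0, -0.3, 0.4, 0, 0, 0, 0, 0, -0.3],
)

```text
time: 24.1
ee_pos: [460.6, 133.8, 55.5]
orientation: [[0.978, 0.208, -0.001], [0.208, -0.978, -0.0], [-0.001, 0.0, -1.0]]
ft_force: [-0.4, 0.8, -0.6]
width: 29.0
finger_force: 0.0
```

arm_command(
  targets=[0, 0, -20, 0, 0, 0, -0.3, 0, 0, -50, 0, 0, 0, -0.3, 0, 0, -90, 0, 0, 0, -0.3, -60, 0, -130, 0, 0, 0, -0.3, -60, 0, -130, 0, 0, 0, -0.3, -60, 0, -130, 0, 0, 0, -0.3, -60, 0, -130, 0, 0, 0, -0.3, -60, 0, -130, 0, 0, 0, -0.3],
)

```text
time: 24.9
ee_pos: [402.7, 121.6, 184.9]
orientation: [[0.978, 0.208, -0.001], [0.208, -0.978, -0.001], [-0.001, 0.001, -1.0]]
ft_force: [0.1, 0.3, -0.4]
width: 30.1
finger_force: 0.0
```

```bash
python3 - <<'E'
from h import *
import cv2
a=ctrl.grab_frame("scene")[:,:,::-1][200:350,270:410]
cv2.imwrite("pics/c4.png",cv2.resize(a,(560,600),interpolation=2))
s=ctrl.observe();print(s["ee_pos"],s["ft_force"],s["time"])
E
```

```text
[402.67358514 121.54370689 184.72884626] [ 0.63054045 -0.51223495 -0.02518594] 24.95
```

View pics/c4.png

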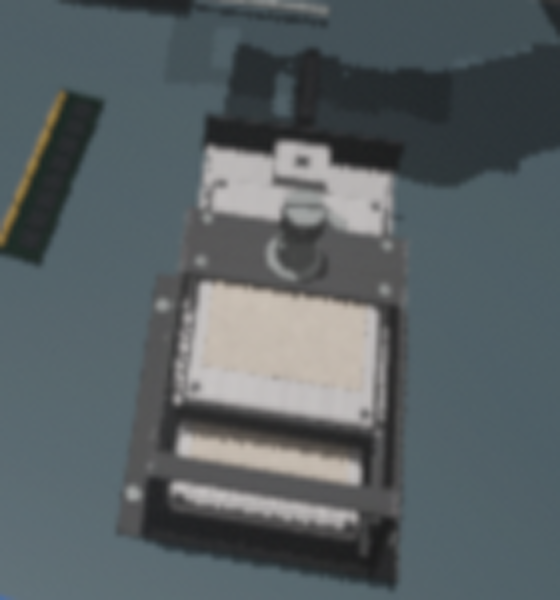

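The tray is out, with its fin at (308,85), and the knob still stands up at (303,215) with nothing touching it. Handing in.

```bash
python3 -c "
from station import ctrl
print(ctrl.sign_off())"
```

```text
the job is handed in; nothing more can be done
None
```

I handed the job in after about 25 s of arm time: the screw is backed out about half a turn (about 3.3 rad of wrist turn) and stays up by itself, and the tray is drawn about 70 mm to its stop and let go; the judge gave no verdict.

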